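# Press a tinted lens onto its block in the optician's blocking press

## Task

Stand the orange block upright in the blue sprung cup of the blocking press, let go of it, then pick up the amber lens by the black holder on top of it, set it level and centred over the block and push it gently down against the spring until the lens rests on the steel stop ring. Finish there, still gripping the holder and keeping the lens pressed against the ring: do not let go, because the pad only bonds while it is held. Leave the other lens, the other block and everything else on the counter where they are.

Things in the scene. Friction and masses are not known exactly. Their poses are not given: they have to be found in the camera images.
- orange_block: Orange plastic block with a white pad (13 mm spot) on top, a cylinder 24 mm in diameter and 24 mm high, standing upright on the black rubber mat (6 mm thick); 30 g. Origin: centre of its underside, z up along its axis. Its foot is slightly chamfered.
- amber_lens: Round amber (orange-brown) lens, 70 mm in diameter and 4 mm thick at the rim (7.5 mm at the middle), with a flat underside, lying on the white mat (6 mm thick). A black suction holder is fixed upright on its middle: a rubber cone (radius 16 mm narrowing to 9 mm) up to 17 mm above the underside, then a plain round stalk 18 mm in diameter from 17 to 62 mm above the underside. Lens and holder are one rigid piece, about 70 g. Origin: centre of the underside, z up along the stalk.
- stop_ring: The hard stop of the blocking press: an upright fixed steel tube, outer diameter 70 mm (the same as the lens), inner diameter 54 mm, standing on a round grey foot 92 mm across and 14 mm high that is fixed to the counter. Origin: centre of the tube's underside, z up; its flat top rim, 46 mm above the origin, is 60 mm above the counter.
- stop_top (a point): Centre of the stop ring's flat top rim, 60 mm above the counter; does not move. z up.
- cup_floor (a point): Centre of the inner floor of the blue cup that sits inside the stop ring on top of the sprung plunger. The cup is 8 mm deep, 29 mm wide inside at its floor and 33 mm at its mouth, 39 mm over the outside. At rest its floor lies 12 mm below the stop ring's rim (cup mouth 4 mm below it), so that a block standing in it sticks up 12 mm above the stop ring. z up; moves down with the plunger.
- plunger (a joint): Travel of the sprung plunger that carries the blue cup, in m: 0 at rest, growing as it is pushed down. It takes about 5.5 N to start moving and 0.4 N more per mm, so about 10 N at 12 mm, where a lens pressed on the block meets the stop ring. It springs back when let go.
- grey_lens: Bystander: lens and holder of the same size and shape as the amber one, but the lens is grey; on the same white mat, its centre 92 to 125 mm away. Leave it. Origin: centre of the underside.
- green_block: Bystander: block of the same size and shape as the orange one, but green, also with a white spot; on the same black mat, its centre 76 to 102 mm away. Leave it. Origin: centre of the underside.
- case: Bystander: black spectacle case, 65 x 165 x 40 mm, lying at the far side of the counter. Origin: centre of the underside.
- sunglasses: Bystander: folded brown sunglasses, 125 mm wide and 50 mm high, standing on the near side of the counter. Origin: centre of the underside.
- screwdriver: Bystander: screwdriver 150 mm long lying on the near side of the counter. Origin: about the middle of its length, at its underside.
- spray: Bystander: white cleaner bottle with a blue cap, 44 mm in diameter, 125 mm high, at the far side of the counter. Origin: centre of the underside.
Things that resemble listed ones, but are neither listed nor needed, are in the scene too. There is more than one size of the amber_lens; the job needs the middle-sized. Leave any green look-alike of the part that bears stop_ring alone.

How it is judged:
By the outcome, as a careful person would: the job done as asked, in the order asked, and still so for the second after the job is handed in, while the arm keeps its last pose, push and grip.
It also fails if it takes over 64 s, if anything falls off the work surface, if the arm or the gripper's body presses on something with over 40 N, if the wrist force passes 120 N, or if a joint passes its speed limit or range.

## Robot

A 6-joint arm with a two-finger parallel gripper is mounted at the origin on the work surface. World frame = base frame: x ahead of the robot, y to its left, z up, the work surface at z = 0. Lengths are in m, angles in rad, forces in N, time in s.
With the tool pointing down it reaches from about 0.375 to 0.9 m from the base axis. Payload 3.1 kg.
Tool frame: the origin (TCP) lies midway between the tips of the shut fingers; the grasp point (between the pads) lies 19 mm behind it; x points along the fingers, z is the direction in which the jaws open and shut, and the axes are right-handed (so a half turn about x gives the same grasp; the last joint's range is limited). The gripper opens to 85 mm and grips with 20 to 120 N. Pads are 22 mm wide; open, the fingers measure 114 mm over their backs; the gripper's body (76 mm by 85 mm) begins 54 mm behind the grasp point. The pads swing forward as they close: fully open they stand 13 mm farther back than shut.
Start: joints at [1.042, 0.527, 1.433, -0, 1.181, -0.178], TCP at [0.215, 0.587, 0.231] pointing down, gripper open.
Joint ranges: [-3.08, 3.08], [-0.75, 2.2], [0.22, 2.44], [-1.43, 4.57], [0, 2.65], [-2.85, 2.85]. Speed limits (rad/s): [2.79, 2.79, 3.14, 3.14, 3.14, 3.14].

## Interface

Orientations are given as a unit quaternion [x, y, z, w].
In Python, from station import status, snapshot, camera_params, ticket gives the robot as it stands.
- The arm moves only by the tool arm_command, never from a script. Its argument "series" is a list that holds one entry, the list of rows, each a list of 4 numbers: the shift along the tool's x, y, z in mm, then the turn about the tool's x in rad. A call has 1 to 10 rows; each row shifts and turns the commanded pose from where the row before left it, along the tool's axes as they then stand; what a row does not reach is not made up. A row lasts 1/10 s, in which the tool goes at most 50 mm and 8.59 degrees, less where a joint would pass 70% of its speed; a pose out of reach is approached as far as the arm can. A call is refused whole if a number of a shift passes 50 or a number of a turn 0.15, either way. A call with a gripper value outside its range is refused whole. "jaw" is the opening in per cent of the stroke, from 0 (shut) to 100 (fully open), set as the call begins (left out, the last holds). The fingers move at their own pace and stop on an object; "force" is the grip in N (left out, the last holds). Time passes only in rows, so rows that do not move let the fingers close. It gives the time, the measured TCP pose, the force and the opening at its end, in the units of the state.
- status.sense(): the state, without advancing time (a new reading comes with each control period).
- snapshot(name): name is "scene" or "top" or "wrist"; returns the picture (480x640x3 uint8, red, green, blue); there is no depth.
- camera_params(name): a dict with "fovy" (degrees; the focal length in pixels is half the picture's height over the tangent of half this angle, whatever the lens; pixels are square), "cx", "cy" (the principal point, pixels), "extrinsics" (4x4, takes a point from camera to world coordinates); the wrist camera has in their place "mount" (4x4, takes a point from camera to tool coordinates, whose origin is the TCP and whose axes are the tool frame's). Camera axes: x right, y down, z forward; pixel columns grow to the right and rows downward; lengths in m; the calibration is good to about 2 mm. A picture is of the moment at which its call begins: read the wrist's pose just before it. camera_params takes no time and is no camera call.
- ticket.sign_off(): hands the job in, once; it reports no verdict.
The state is a dict: "t": time; "q": joint angles; "qd": joint speeds; "tau": joint torques, N m; "tcp_pos": TCP position; "tool_rot": TCP orientation; "force": force on the tool from outside, world axes, zero at the start; "ft_torque": the same for the moment, N m; "finger_gap": opening from 0.0 (shut) to 1.0 (fully open).
Only numpy, scipy, OpenCV 4.12 (cv2) and the standard library are available. Lean on these libraries where they do the work, as an engineer would, in place of code of your own. Each camera call takes 0.05 s, during which the arm holds its last target. There are 200 camera calls.

## Working session

There is one attempt and no reset: what is moved stays moved. The work goes in short steps, Python scripts to look and compute and a tool call to move; the robot and the scene stay as the last step left them, time stands still between calls to the robot, and variables do not carry over. Pictures are saved under pics/ and viewed, about 8 in all and at most 12, crops included, and the job is handed in when it is done.

Besides the shell and the picture viewer there is one more tool, called after "Request:" as a command line: name --argument value ..., lists and objects as JSON in quotes. arm_command: Moves the arm, as the interface text tells. Its arguments: {"type":"object","properties":{"series":{"type":"array"},"jaw":{"type":"number"},"force":{"type":"number"}},"required":["series"]}

```bash
mkdir -p pics; ls; python3 - <<'E'
from station import status, snapshot, camera_params
import cv2
s=status.sense(); print({k:s[k] for k in('t','tcp_pos','tool_rot','force','finger_gap')})
for n in('scene','top'):
    cv2.imwrite(f'pics/{n}0.png',snapshot(n)[:,:,::-1]); print(n,camera_params(n))
print(camera_params('wrist'))
E
```

```text
pics
{'t': 0.0, 'tcp_pos': array([0.21437557, 0.58629534, 0.23030199]), 'tool_rot': array([-0.40542869,  0.5802958 ,  0.40474169,  0.57885104]), 'force': array([-0.21281426, -0.75626471,  0.2516813 ]), 'finger_gap': 1.0009644319332482}
scene {'fovy': 43.87832896778061, 'cx': 321.0052021811188, 'cy': 230.38488640516957, 'extrinsics': array([[ 0.79232022,  0.44791798, -0.41424407,  1.04449438],
       [ 0.61010351, -0.58340588,  0.53610753, -0.57879909],
       [-0.00154022, -0.6775006 , -0.73552061,  0.91337321],
       [ 0.        ,  0.        ,  0.        ,  1.        ]])}
top {'fovy': 55.4408550220382, 'cx': 324.67325854161135, 'cy': 231.59213792671548, 'extrinsics': array([[ 0.02385914, -0.98739602,  0.15646038,  0.41924297],
       [-0.99970542, -0.02286787,  0.00813286,  0.03375995],
       [-0.00445244, -0.15660833, -0.98765075,  1.02085604],
       [ 0.        ,  0.        ,  0.        ,  1.        ]])}
{'fovy': 62.76873837582859, 'cx': 318.23671471032424, 'cy': 233.21263693425288, 'mount': array([[-1.22891321e-03, -3.13795922e-01,  9.49489657e-01,
        -1.42707574e-01],
       [ 8.42745323e-04, -9.49490362e-01, -3.13795064e-01,
         7.93709865e-02],
       [ 9.99998890e-01,  4.14551069e-04,  1.43129129e-03,
         6.34912536e-04],
       [ 0.00000000e+00,  0.00000000e+00,  0.00000000e+00,
         1.00000000e+00]])}
```

View pics/top0.png

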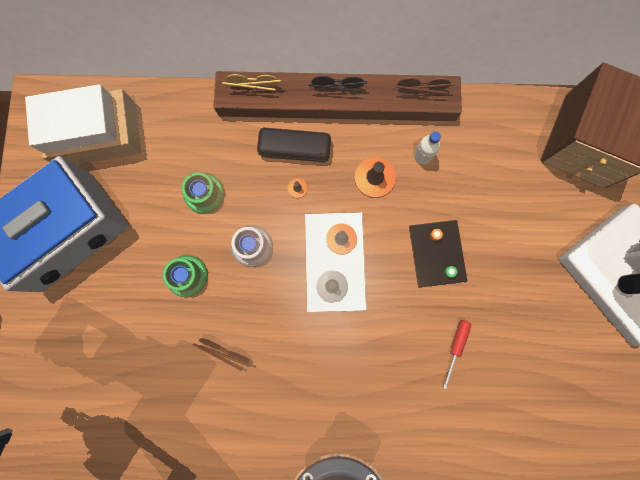

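View pics/scene0.png

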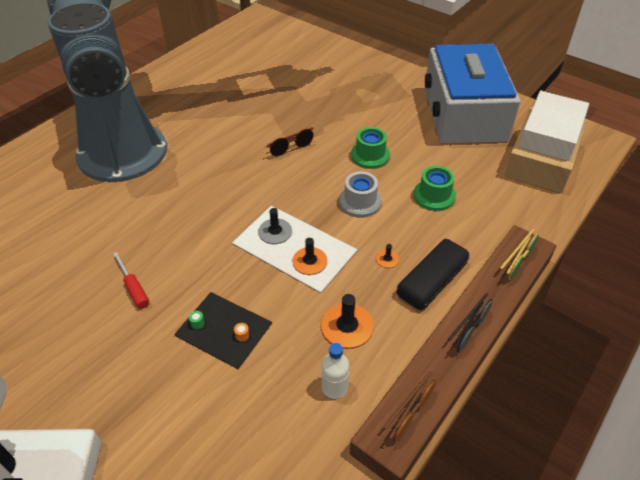

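Top view: orange block at (437,235), green one at (452,272), middle amber lens at (342,239), grey lens at (332,286), and the steel press with its blue cup at (251,245). The large and small amber lenses are at (376,177) and (297,188), and the two green presses are at (201,192) and (185,275). The scene view agrees.

```bash
cat > h.py <<'E'
import numpy as np, cv2
from scipy.spatial.transform import Rotation as R
from station import status, snapshot, camera_params
def grab(name):
    s=status.sense(); im=snapshot(name); p=camera_params(name)
    if name=='wrist':
        T=np.eye(4); T[:3,:3]=R.from_quat(s['tool_rot']).as_matrix(); T[:3,3]=s['tcp_pos']; E=T@p['mount']
    else: E=p['extrinsics']
    return im,dict(E=E,f=240/np.tan(np.radians(p['fovy']/2)),c=np.array([p['cx'],p['cy']])),s
def plane(uv,C,z):
    d=C['E'][:3,:3]@np.r_[(np.array(uv)-C['c'])/C['f'],1]; o=C['E'][:3,3]
    return o+d*(z-o[2])/d[2]
def proj(P,C):
    q=C['E'][:3,:3].T@(np.array(P)-C['E'][:3,3]); return C['c']+C['f']*q[:2]/q[2]
def hsvmask(im,lo,hi): return cv2.inRange(cv2.cvtColor(im,cv2.COLOR_RGB2HSV),np.array(lo),np.array(hi))
def circfit(m,C,z):
    """largest blob's convex hull cast on plane z, circle fit -> centre, radius"""
    cs,_=cv2.findContours(m,cv2.RETR_EXTERNAL,cv2.CHAIN_APPROX_NONE)
    c=max(cs,key=cv2.contourArea); h=cv2.convexHull(c)[:,0].astype(float)
    P=np.array([plane(u,C,z)[:2] for u in h])
    (x,y),r=cv2.minEnclosingCircle(P.astype(np.float32)*1000)
    A=np.c_[2*P,np.ones(len(P))]; s=np.linalg.lstsq(A,(P**2).sum(1),rcond=None)[0]
    return s[:2],np.sqrt(s[2]+s[:2]@s[:2]),h.min(0),h.max(0)
def tool(s,P):
    """world vector from TCP to P in tool axes, mm"""
    return R.from_quat(s['tool_rot']).inv().apply(np.array(P)-s['tcp_pos'])*1000
E
python3 - <<'E'
from h import *
im,C,s=grab('top')
print(np.round(R.from_quat(s['tool_rot']).as_matrix(),3))
def win(m,x,y,r):
    o=np.zeros_like(m); o[y-r:y+r,x-r:x+r]=m[y-r:y+r,x-r:x+r]; return o
org=hsvmask(im,(3,150,120),(22,255,255))
blue=hsvmask(im,(100,60,40),(130,255,255))
grey=hsvmask(im,(0,0,60),(179,70,255))
for n,m,x,y,r,z in[('block',org,437,235,12,.03),('lens',org,342,239,20,.01),('cup',blue,251,245,20,.054),('press',grey,251,245,25,.014)]:
    c=circfit(win(m,x,y,r),C,z); print(n,np.round(c[0],4),round(c[1],4),c[2],c[3])
for n,uv,z in[('block',(437,235),.03),('green',(452,272),.03),('lens',(342,239),.01),('grey',(332,286),.01),('press',(251,245),.06)]:
    print(n,plane(uv,C,z).round(3))
E
```

```text
[[-0.001 -0.939  0.344]
 [-0.002  0.344  0.939]
 [-1.     0.    -0.002]]
block [ 0.5763 -0.2017] 0.0132 [430. 229.] [442. 239.]
lens [ 0.5856 -0.0157] 0.0035 [350. 228.] [352. 229.]
cup [0.5453 0.2068] 0.0182 [239. 234.] [255. 250.]
press [0.5446 0.2057] 0.0453 [231. 226.] [271. 265.]
block [ 0.574 -0.204  0.03 ]
green [ 0.494 -0.236  0.03 ]
lens [0.564 0.003 0.01 ]
grey [0.459 0.023 0.01 ]
press [0.539 0.197 0.06 ]
```

Request:
arm_command --series '[[[0,-20,-20,0],[0,-33,-33,0],[0,-33,-33,0],[0,-33,-33,0],[0,-33,-33,0],[0,-33,-33,0],[0,-33,-33,0],[0,-33,-33,0],[0,-33,-33,0],[0,-33,-33,0]]]' --jaw 60 --force 30

```text
t: 1.15
tcp_pos: [0.4039, 0.1785, 0.2313]
tool_rot: [-0.405, 0.579, 0.405, 0.58]
force: [0.9, 0.4, 0.1]
finger_gap: 0.601
```

Request:
arm_command --series '[[[0,-33,-33,0],[0,-33,-33,0],[0,-33,-33,0],[0,-33,-33,0],[0,-33,-33,0],[20,-33,-33,0],[30,-33,-33,0],[30,-33,-33,0],[20,-29,-36,0],[0,0,0,0]]]'

```text
t: 2.15
tcp_pos: [0.5721, -0.1982, 0.1343]
tool_rot: [-0.404, 0.581, 0.404, 0.58]
force: [-0.0, 0.1, 0.4]
finger_gap: 0.605
```

```bash
python3 - <<'E'
from h import *
im,C,s=grab('wrist'); print(s['t'],s['tcp_pos'],s['q'],s['finger_gap'])
cv2.imwrite('pics/w1.png',im[:,:,::-1])
m=hsvmask(im,(3,150,120),(22,255,255)); print(proj((.575,-.203,.03),C))
cs,_=cv2.findContours(m,cv2.RETR_EXTERNAL,cv2.CHAIN_APPROX_SIMPLE)
print([(cv2.boundingRect(c),cv2.contourArea(c)) for c in cs if cv2.contourArea(c)>300])
E
```

```text
2.15 [ 0.57211873 -0.19820469  0.1342857 ] [-5.17202126e-01  6.23289416e-01  1.56827458e+00 -1.64221945e-03
  9.50648263e-01 -1.73130878e+00] 0.6045317622813348
[311.63219033 236.36639226]
[((456, 434, 32, 34), 611.0), ((134, 434, 49, 46), 1353.0), ((553, 49, 87, 112), 5903.5), ((0, 0, 640, 464), 212676.0)]
```

View pics/w1.png

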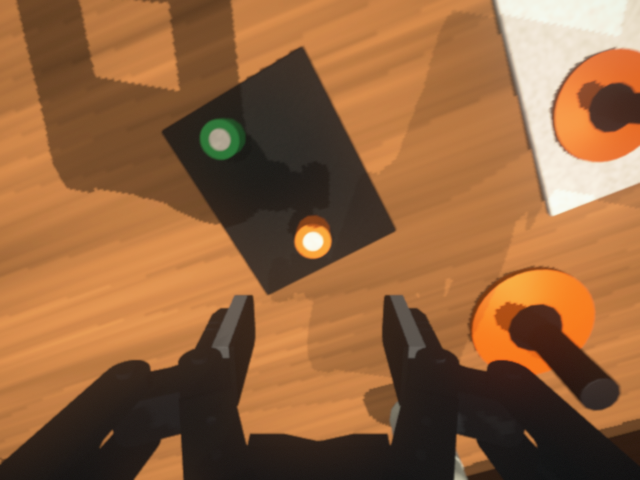

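Wrist view: orange block's white spot is at (313,241), green block at (221,139), finger tips at about (245,300) and (390,300), and the amber lens at (600,105).

```bash
python3 - <<'E'
from h import *
im,C,s=grab('wrist')
def win(m,x,y,r):
    o=np.zeros_like(m); o[y-r:y+r,x-r:x+r]=m[y-r:y+r,x-r:x+r]; return o
w=win(hsvmask(im,(0,0,170),(179,110,255)),313,241,22)
cw=circfit(w,C,.03); print('spot',cw)
v=win(cv2.inRange(cv2.cvtColor(im,cv2.COLOR_RGB2HSV)[:,:,2],120,255),313,241,22)
cv=circfit(v,C,.03); print('top',cv)
for c in(cw,cv): print(tool(s,(*c[0],.03)).round(1))
E
```

```text
spot (array([ 0.5784839 , -0.20392047]), np.float64(0.006705719552684863), array([299., 235.]), array([318., 253.]))
top (array([ 0.57627506, -0.20316388]), np.float64(0.01405572830243982), array([291., 219.]), array([327., 261.]))
[105.4 -10.2  -5.5]
[105.4  -7.9  -5.6]
```

Request:
arm_command --series '[[[15,-10,-5.5,0],[25,0,0,0],[25,0,0,0],[20,0,0,0],[15,0,0,0],[10,0,0,0],[5,0,0,0],[0,0,0,0],[0,0,0,0]]]'

```text
t: 3.15
tcp_pos: [0.5793, -0.2016, 0.0235]
tool_rot: [-0.406, 0.579, 0.405, 0.58]
force: [-0.4, -0.3, 1.1]
finger_gap: 0.599
```

```bash
python3 - <<'E'
from h import *
im,C,s=grab('wrist'); print(s['t'],s['tcp_pos'],s['finger_gap'],tool(s,(.5782,-.2038,.02)).round(1))
cv2.imwrite('pics/w2.png',im[:,:,::-1])
E
```

```text
3.15 [ 0.57931366 -0.20155662  0.02345767] 0.599119549423009 [ 3.5  0.3 -2.5]
```

View pics/w2.png

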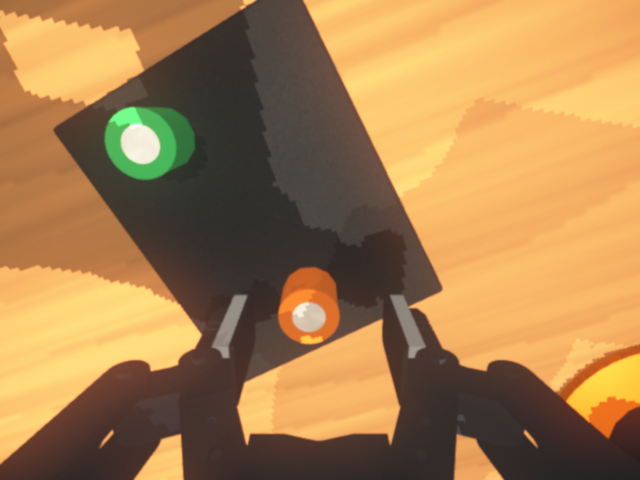

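The block's spot is at (309,316), between the pads at (240,325) and (400,325). That leaves about 2.5 mm sideways and 3.5 mm down before gripping.

Request:
arm_command --series '[[[3.5,0,-2.5,0],[0,0,0,0],[0,0,0,0]]]'

```text
t: 3.5
tcp_pos: [0.5779, -0.204, 0.0193]
tool_rot: [-0.405, 0.58, 0.405, 0.58]
force: [0.4, -0.7, -0.1]
finger_gap: 0.601
```

Request:
arm_command --series '[[[0,0,0,0],[0,0,0,0],[0,0,0,0],[0,0,0,0],[0,0,0,0],[0,0,0,0]]]' --jaw 0 --force 30

```text
t: 4.1
tcp_pos: [0.578, -0.2038, 0.0194]
tool_rot: [-0.405, 0.58, 0.405, 0.58]
force: [-1.5, -0.7, 2.7]
finger_gap: 0.264
```

Request:
arm_command --series '[[[-10,0,0,0],[-30,0,0,0],[-40,0,0,0],[-40,10,27,0],[-20,15,41,0],[0,15,41,0],[0,15,41,0],[0,15,41,0],[0,15,41,0],[0,15,41,0]]]'

```text
t: 5.1
tcp_pos: [0.5775, 0.0888, 0.1597]
tool_rot: [-0.405, 0.579, 0.405, 0.58]
force: [1.2, -1.0, -0.4]
finger_gap: 0.259
```

Request:
arm_command --series '[[[0,15,41,0],[0,12,33,0],[0,7,19,0],[0,0,0,0],[0,0,0,0],[0,0,0,0]]]'

```text
t: 5.7
tcp_pos: [0.5778, 0.1851, 0.1593]
tool_rot: [-0.405, 0.58, 0.405, 0.58]
force: [-0.2, 0.3, 0.1]
finger_gap: 0.262
```

```bash
python3 - <<'E'
from h import *
im,C,s=grab('wrist'); print(s['t'],s['tcp_pos'],s['finger_gap'])
cv2.imwrite('pics/w3.png',im[:,:,::-1]); print(proj((.54,.2,.06),C))
np.savez('w3.npz',im=im,E=C['E'],f=C['f'],c=C['c'],p=s['tcp_pos'],r=s['tool_rot'])
E
```

```text
5.7 [0.57780652 0.18505144 0.15928255] 0.26177078712512963
[318.37505266 169.53793106]
```

View pics/w3.png

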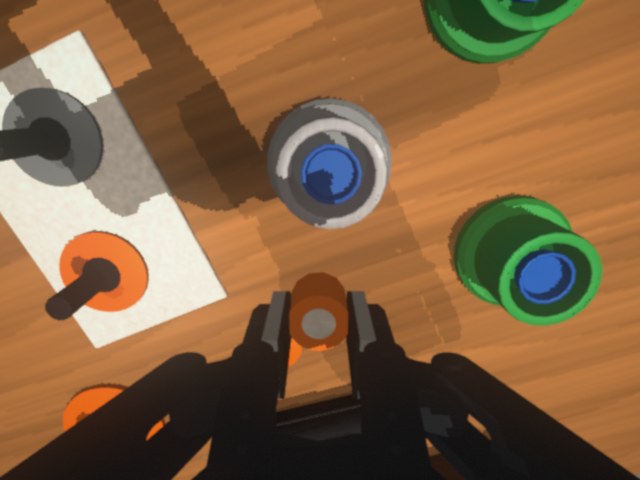

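The press rim is centred at about (331,172) with the blue cup at (331,173). The held block is upright, its spot at (319,323), and the amber lens is at (104,272).

```bash
python3 - <<'E'
from h import *
d=np.load('w3.npz'); im=d['im']; C=dict(E=d['E'],f=d['f'],c=d['c']); s=dict(tcp_pos=d['p'],tool_rot=d['r'])
def win(m,x,y,r):
    o=np.zeros_like(m); o[max(y-r,0):y+r,max(x-r,0):x+r]=m[max(y-r,0):y+r,max(x-r,0):x+r]; return o
cup=circfit(win(hsvmask(im,(100,80,40),(130,255,255)),331,173,40),C,.056); print('cup',cup,'exp r .0195')
rim=win(hsvmask(im,(0,0,165),(179,50,255)),335,178,58); rc=circfit(rim,C,.060); print('rim',rc,'exp r .035')
sp=circfit(win(hsvmask(im,(0,0,110),(179,70,255)),319,323,20),C,s['tcp_pos'][2]+.0106); print('spot',sp)
ln=circfit(win(hsvmask(im,(5,150,120),(22,255,255)),104,272,46),C,.009); print('lens',ln)
print('cup rel',tool(s,(*cup[0],.06)).round(1),'spot rel',tool(s,(*sp[0],s['tcp_pos'][2]+.0106)).round(1),'lens',tool(s,(*ln[0],.01)).round(1))
cv2.imwrite('pics/m.png',np.hstack([rim])[90:250,250:420])
E
```

```text
cup (array([0.54602999, 0.20622375]), np.float64(0.019103800050370455), array([300., 144.]), array([361., 203.])) exp r .0195
rim (array([0.5461459 , 0.20731645]), np.float64(0.03364150715681019), array([279., 120.]), array([386., 227.])) exp r .035
spot (array([0.57877553, 0.18561099]), np.float64(0.006116985200126295), array([302., 310.]), array([334., 337.]))
lens (array([0.56614337, 0.00491198]), np.float64(0.03480593587458615), array([ 60., 232.]), array([146., 310.]))
cup rel [99.3 37.1  9. ] spot rel [-10.6  -0.7   0.9] lens [ 149.4  -51.1 -173.1]
```

Request:
arm_command --series '[[[0,20,4,0],[10,17.6,4.2,0],[20,0,0,0],[20,0,0,0],[15,0,0,0],[10,0,0,0],[5,0,0,0],[0,0,0,0],[0,0,0,0]]]'

```text
t: 6.65
tcp_pos: [0.546, 0.2064, 0.0797]
tool_rot: [-0.405, 0.579, 0.405, 0.58]
force: [-0.4, 0.7, 0.1]
finger_gap: 0.264
```

```bash
python3 - <<'E'
from h import *
im,C,s=grab('wrist'); print(s['t'],s['tcp_pos'],s['force'],tool(s,(.546,.2065,.0614)).round(1))
cv2.imwrite('pics/w4.png',im[:,:,::-1])
E
```

```text
6.65 [0.54595097 0.20644539 0.07972607] [-0.37100483  0.66405788  0.14550544] [18.3 -0.   0.1]
```

View pics/w4.png

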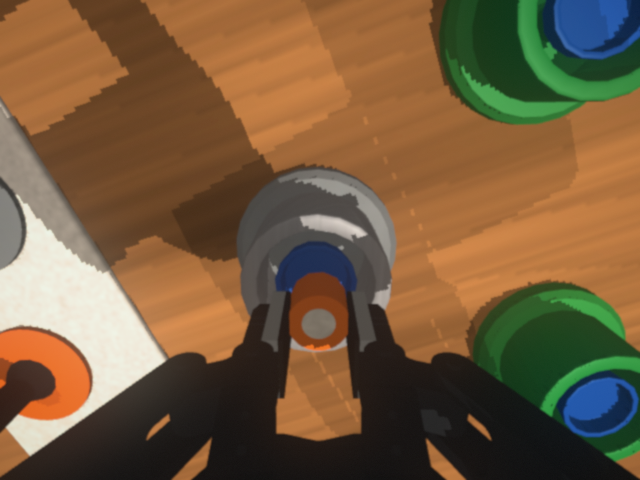

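The block at x≈318 is centred over the cup (276–356) before lowering.

Request:
arm_command --series '[[[4,0,0,0],[4,0,0,0],[4,0,0,0],[2,0,0,0],[2,0,0,0],[1.5,0,0,0],[0,0,0,0],[0,0,0,0]]]'

```text
t: 7.5
tcp_pos: [0.5454, 0.2067, 0.0617]
tool_rot: [-0.405, 0.58, 0.405, 0.58]
force: [-0.1, -0.2, 0.5]
finger_gap: 0.259
```

Request:
arm_command --series '[[[0.8,0,0,0],[0,0,0,0],[0,0,0,0]]]'

```text
t: 7.8
tcp_pos: [0.5456, 0.2067, 0.0614]
tool_rot: [-0.405, 0.579, 0.405, 0.58]
force: [-0.5, -0.7, 5.0]
finger_gap: 0.259
```

Contact on the cup floor at 5 N, below the plunger's preload. Releasing and backing straight up.

Request:
arm_command --series '[[[0,0,0,0],[0,0,0,0],[0,0,0,0],[0,0,0,0],[-5,0,0,0],[-15,0,0,0],[-25,0,0,0],[-30,0,0,0],[-25,0,0,0]]]' --jaw 55

```text
t: 8.7
tcp_pos: [0.5456, 0.2067, 0.1625]
tool_rot: [-0.405, 0.579, 0.405, 0.58]
force: [-0.2, -0.3, -0.3]
finger_gap: 0.548
```

Request:
arm_command --series '[[[0,-20,-5,0],[0,-20,-3,0],[0,0,0,0],[0,0,0,0],[0,0,0,0]]]'

```text
t: 9.2
tcp_pos: [0.5788, 0.1857, 0.1605]
tool_rot: [-0.405, 0.58, 0.406, 0.579]
force: [-1.2, 0.4, -0.5]
finger_gap: 0.549
```

```bash
cat >> h.py <<'E'
def win(m,x,y,r):
    o=np.zeros_like(m); o[max(y-r,0):y+r,max(x-r,0):x+r]=m[max(y-r,0):y+r,max(x-r,0):x+r]; return o
E
python3 - <<'E'
from h import *
im,C,s=grab('wrist'); print(s['t'],s['tcp_pos'],s['force'])
cv2.imwrite('pics/w5.png',im[:,:,::-1])
u,v=proj((.546,.2065,.06),C).astype(int); print(u,v)
sp=circfit(win(hsvmask(im,(0,0,110),(179,90,255)),*proj((.546,.2065,.072),C).astype(int),22),C,.072); print('spot',sp)
cup=circfit(win(hsvmask(im,(100,80,40),(130,255,255)),u,v,45),C,.056); print('cup',cup)
rim=circfit(win(hsvmask(im,(0,0,165),(179,50,255)),u,v,60),C,.060); print('rim',rim)
E
```

```text
9.2 [0.57878324 0.1856939  0.16048811] [-1.24408625  0.39555529 -0.48889254]
330 173
spot (array([0.54648574, 0.20729463]), np.float64(0.006281325599063076), array([322., 168.]), array([343., 188.]))
cup (array([0.54600633, 0.20628966]), np.float64(0.019027154781602915), array([299., 143.]), array([360., 202.]))
rim (array([0.54605529, 0.20763479]), np.float64(0.03345005970710815), array([278., 118.]), array([385., 225.]))
```

View pics/w5.png

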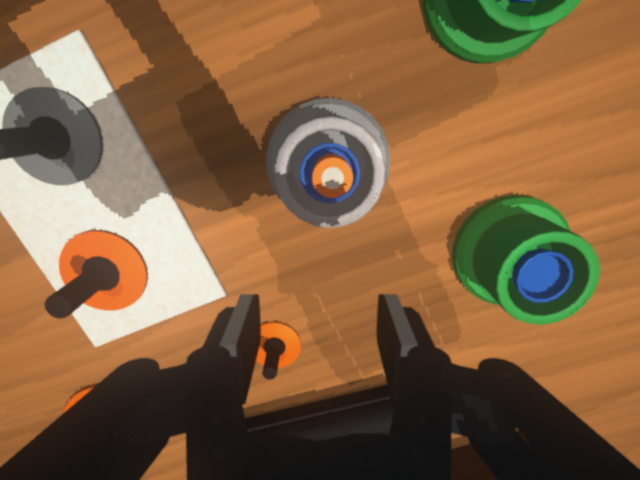

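The block stands in the cup with its spot at (333,178), upright and near centre. Next is the amber lens.

Request:
arm_command --series '[[[0,-10,-20,0],[0,-20,-38,0],[0,-22,-42,0],[0,-20,-40,0],[0,-13,-25,0],[0,-6,-10,0],[0,0,0,0],[0,0,0,0],[0,0,0,0]]]'

```text
t: 10.15
tcp_pos: [0.6049, -0.0083, 0.1608]
tool_rot: [-0.405, 0.579, 0.406, 0.579]
force: [-0.5, 1.2, 0.0]
finger_gap: 0.546
```

```bash
python3 - <<'E'
from h import *
im,C,s=grab('wrist'); print(s['t'],s['tcp_pos'],s['force'])
cv2.imwrite('pics/w6.png',im[:,:,::-1])
u,v=proj((.566,.005,.009),C).astype(int); print(u,v)
m=win(hsvmask(im,(5,150,100),(22,255,255)),u,v,52)
ln=circfit(m,C,.009); print('lens',ln)
k=win(cv2.inRange(cv2.cvtColor(im,cv2.COLOR_RGB2HSV)[:,:,2],0,70),*proj((.566,.005,.05),C).astype(int),70)
print('stalk top',circfit(k,C,.068))
print('rel',tool(s,(*ln[0],.031)).round(1))
E
```

```text
10.15 [ 0.60493106 -0.00826012  0.16075602] [-0.53777115  1.20993174  0.01626107]
315 157
lens (array([0.56607666, 0.00467453]), np.float64(0.03446233265668349), array([269., 109.]), array([361., 203.]))Traceback (most recent call last):
  File "<stdin>", line 8, in <module>
  File "h.py", line 19, in circfit
    c=max(cs,key=cv2.contourArea); h=cv2.convexHull(c)[:,0].astype(float)
ValueError: max() iterable argument is empty
```

View pics/w6.png

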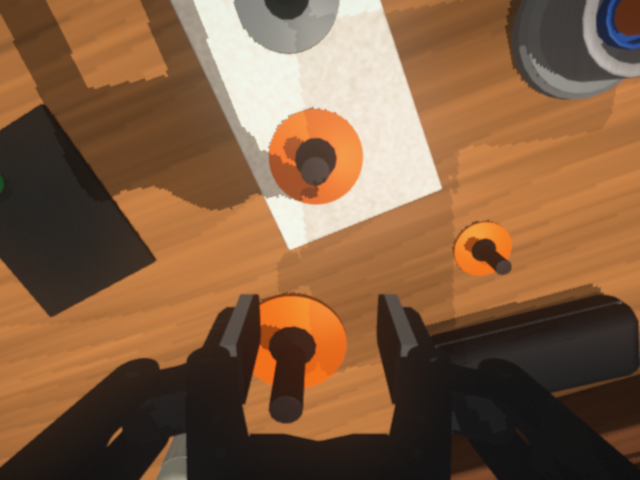

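Amber lens at (315,156), rim fit r = 34.5 mm, with the stalk top at (313,171). Lowering over the stalk.

Request:
arm_command --series '[[[0,20,0,0],[10,21,-1,0],[30,0,0,0],[30,0,0,0],[25,0,0,0],[18,0,0,0],[11,0,0,0],[6,0,0,0],[0,0,0,0],[0,0,0,0]]]'

```text
t: 11.2
tcp_pos: [0.5672, 0.0031, 0.0316]
tool_rot: [-0.406, 0.579, 0.405, 0.58]
force: [-0.2, 0.7, 0.4]
finger_gap: 0.552
```

```bash
python3 - <<'E'
from h import *
im,C,s=grab('wrist'); print(s['t'],s['tcp_pos'],s['force'],tool(s,(.5661,.0047,.031)).round(1))
cv2.imwrite('pics/w7.png',im[:,:,::-1])
E
```

```text
11.2 [0.56723855 0.00306529 0.03156131] [-0.20544821  0.73326623  0.40276929] [0.6 1.6 1.1]
```

View pics/w7.png

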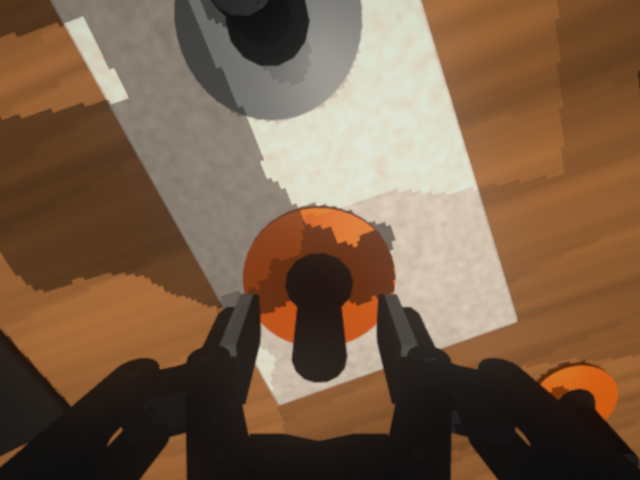

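The stalk at x≈319 is centred between the pads (245 and 393). Shifting 1.5 mm, then gripping.

Request:
arm_command --series '[[[0,1.5,0,0],[0,0,0,0]]]'

```text
t: 11.45
tcp_pos: [0.5654, 0.0034, 0.0316]
tool_rot: [-0.405, 0.579, 0.405, 0.58]
force: [1.2, 0.1, 0.5]
finger_gap: 0.549
```

Request:
arm_command --series '[[[0,0,0,0],[0,0,0,0],[0,0,0,0],[0,0,0,0],[0,0,0,0],[0,0,0,0]]]' --jaw 0 --force 70

```text
t: 12.05
tcp_pos: [0.5655, 0.0033, 0.0313]
tool_rot: [-0.405, 0.579, 0.405, 0.58]
force: [-0.6, -0.4, 4.9]
finger_gap: 0.185
```

Request:
arm_command --series '[[[-4,0,0,0],[-10,0,0,0],[-25,0,0,0],[-35,0,0,0],[-40,0,0,0],[-16,0,0,0],[0,0,0,0],[0,0,0,0]]]'

```text
t: 12.85
tcp_pos: [0.5647, 0.0036, 0.1608]
tool_rot: [-0.405, 0.58, 0.405, 0.579]
force: [-0.3, 0.1, -1.9]
finger_gap: 0.184
```

```bash
python3 - <<'E'
from h import *
im,C,s=grab('wrist'); print(s['t'],s['tcp_pos'],s['force'],s['finger_gap'])
cv2.imwrite('pics/w8.png',im[:,:,::-1])
zr=s['tcp_pos'][2]-.0316+.006+.002
P=(*s['tcp_pos'][:2],zr); u,v=proj(P,C).astype(int); print(u,v)
m=win(hsvmask(im,(5,150,60),(22,255,255)),u,v-10,95)
for dz in(-.004,0,.004):
    ln=circfit(m,C,zr+dz); print('lens',ln, tool(s,(*ln[0],zr)).round(1))
E
```

```text
12.85 [0.56472712 0.00359301 0.1608115 ] [-0.29644229  0.12998654 -1.86103667] 0.18426482168314104
316 283
lens (array([ 0.57446261, -0.01039373]), np.float64(0.05539138687655999), array([221., 197.]), array([410., 362.])) [ 23.6 -14.   -9.8]
lens (array([ 0.57248986, -0.00941124]), np.float64(0.05409063596140872), array([221., 197.]), array([410., 362.])) [ 23.6 -11.8  -9.5]
lens (array([ 0.5705171 , -0.00842876]), np.float64(0.052789885046250304), array([221., 197.]), array([410., 362.])) [23.6 -9.6 -9.3]
```

View pics/w8.png

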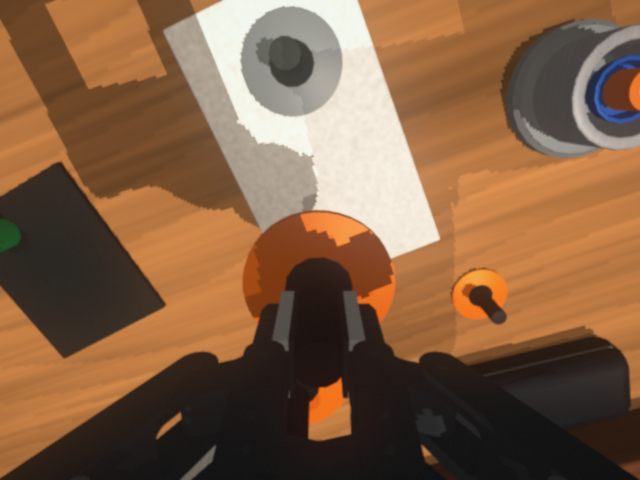

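The lens is held level: it spans x 243–395 with its top edge at row 210, the same outline as before lifting. The fit picked up wood, so I'm repeating it with a tighter mask and the known radius.

```bash
python3 - <<'E'
from h import *
from scipy.optimize import least_squares
im=cv2.imread('pics/w8.png')[:,:,::-1].copy(); s=status.sense()
p=camera_params('wrist'); T=np.eye(4); T[:3,:3]=R.from_quat(s['tool_rot']).as_matrix(); T[:3,3]=s['tcp_pos']
C=dict(E=T@p['mount'],f=240/np.tan(np.radians(p['fovy']/2)),c=np.array([p['cx'],p['cy']]))
hsv=cv2.cvtColor(im,cv2.COLOR_RGB2HSV); print(hsv[240,300],hsv[225,350],hsv[300,385],'wood',hsv[400,600],hsv[180,450],hsv[250,420],hsv[300,230])
m=hsvmask(im,(3,215,60),(22,255,255)); m=win(m,319,285,85)
cs,_=cv2.findContours(m,cv2.RETR_EXTERNAL,cv2.CHAIN_APPROX_NONE); c=max(cs,key=cv2.contourArea); h=cv2.convexHull(c)[:,0].astype(float)
h=h[h[:,1]<300]; print(h.min(0),h.max(0),len(h))
for o in(.002,.004):
    z=s['tcp_pos'][2]-.0316+.006+o
    P=np.array([plane(u,C,z)[:2] for u in h])
    r=least_squares(lambda x:np.hypot(*(P-x).T)-.035,P.mean(0)); print(r.x,np.abs(r.fun).max(),tool(s,(*r.x,z)).round(1))
E
```

```text
[ 10 191 131] [ 13 178 247] [ 12 217 235] wood [12 30 42] [ 14 154 187] [ 13 152 183] [ 13 163 200]
[244. 247.] [289. 299.] 13
[ 0.58214981 -0.01865788] 0.012912736232543867 [ 23.5 -24.6 -14.8]
[ 0.58149104 -0.01805315] 0.012754547504871191 [ 21.5 -23.8 -14.4]
```

```bash
python3 - <<'E'
from h import *
from scipy.optimize import least_squares
im=cv2.imread('pics/w8.png')[:,:,::-1].copy(); s=status.sense()
p=camera_params('wrist'); T=np.eye(4); T[:3,:3]=R.from_quat(s['tool_rot']).as_matrix(); T[:3,3]=s['tcp_pos']
C=dict(E=T@p['mount'],f=240/np.tan(np.radians(p['fovy']/2)),c=np.array([p['cx'],p['cy']]))
m=cv2.morphologyEx(hsvmask(im,(3,171,60),(22,255,255)),cv2.MORPH_OPEN,np.ones((5,5)))
hw=np.zeros_like(m); hw[200:300,236:402]=m[200:300,236:402]
cs,_=cv2.findContours(hw,cv2.RETR_EXTERNAL,cv2.CHAIN_APPROX_NONE); c=max(cs,key=cv2.contourArea); h=cv2.convexHull(c)[:,0].astype(float)
h=h[h[:,1]<297]; print(h.min(0),h.max(0),len(h))
for o in(.002,.004):
    z=s['tcp_pos'][2]-.0316+.006+o
    P=np.array([plane(u,C,z)[:2] for u in h])
    r=least_squares(lambda x:np.hypot(*(P-x).T)-.035,P.mean(0),loss='soft_l1',f_scale=.0005); print(r.x,np.sort(np.abs(np.hypot(*(P-r.x).T)-.035))[[len(h)//2,-1]],tool(s,(*r.x,z)).round(1))
E
```

```text
[242. 212.] [395. 296.] 29
[0.56488338 0.00398091] [0.00021323 0.00134637] [23.6 -0.6  0.6]
[0.56448278 0.0043003 ] [0.00013236 0.00103443] [21.6 -0.1  0.7]
```

Held-lens centre relative to the TCP is (-0.2, 0.7) mm, and the block showed the same offset, so that is camera bias. The TCP target over the press is (0.5456, 0.2064).

Request:
arm_command --series '[[[0,8,16,0],[0,14,30,0],[0,17,35,0],[0,17,36,0],[0,15,32,0],[0,11,22,0],[0,5.7,12.8,0],[0,0,0,0],[0,0,0,0],[0,0,0,0]]]'

```text
t: 13.9
tcp_pos: [0.5461, 0.2048, 0.1604]
tool_rot: [-0.405, 0.58, 0.405, 0.58]
force: [-0.3, 0.7, -0.2]
finger_gap: 0.183
```

```bash
python3 - <<'E'
from h import *
s=status.sense(); print(s['t'],s['tcp_pos'],s['force'],s['finger_gap'],R.from_quat(s['tool_rot']).as_matrix()[:,0],tool(s,(.5456,.2064,.0977)).round(1))
E
```

```text
13.9 [0.54613606 0.20483171 0.16044465] [-0.25576843  0.71394034 -0.16826048] 0.18335936121056282 [-8.51374467e-04 -5.87058168e-04 -9.99999465e-01] [62.7  1.   1.3]
```

Request:
arm_command --series '[[[5,1,1.3,0],[12,0,0,0],[15,0,0,0],[10,0,0,0],[6,0,0,0],[3,0,0,0],[0,0,0,0],[0,0,0,0]]]'

```text
t: 14.7
tcp_pos: [0.5459, 0.2078, 0.1102]
tool_rot: [-0.405, 0.579, 0.405, 0.58]
force: [0.1, -0.4, -0.6]
finger_gap: 0.183
```

```bash
python3 - <<'E'
from h import *
im,C,s=grab('wrist'); print(s['t'],s['tcp_pos'],s['force'],tool(s,(.5456,.2064,.0855)).round(1))
sc,_,_=grab('scene'); sc=cv2.resize(sc[140:240,310:420],None,fx=4.8,fy=4.8,interpolation=cv2.INTER_CUBIC)
a=cv2.resize(im[170:410,160:480],(640,480)); o=np.zeros((480,800,3),np.uint8); o[:,:]=0
o=np.hstack([cv2.resize(im[190:390,200:440],(400,333)),cv2.resize(sc,(366,333))])
cv2.imwrite('pics/w9.png',o[:,:,::-1])
E
```

```text
14.7 [0.54588949 0.20780501 0.11020109] [ 0.05026427 -0.36793452 -0.57049919] [24.7 -0.2 -1.4]
```

View pics/w9.png

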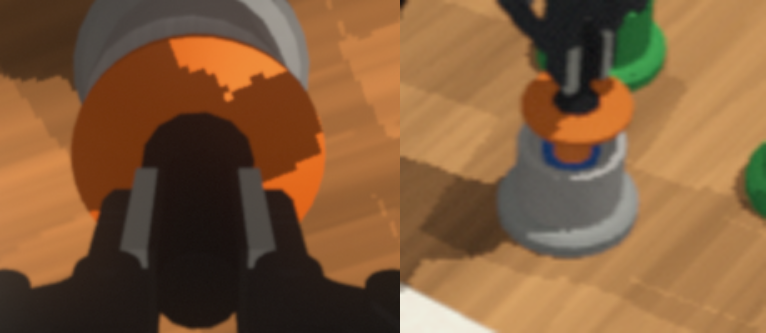

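The lens hovers level above the block, which is visible in the cup. Single TCP readings scatter by about 1 mm, so I'm averaging several and measuring the visible press foot and lens in the wrist view.

```bash
python3 - <<'E'
from h import *
from scipy.optimize import least_squares
ps=[]
for i in range(8):
    im,C,s=grab('wrist'); ps.append(s['tcp_pos'])
ps=np.array(ps); print(ps.mean(0),ps.std(0)); s['tcp_pos']=ps.mean(0); print(tool(s,(.5456,.2064,.0855)).round(2))
hsv=cv2.cvtColor(im,cv2.COLOR_RGB2HSV)
C['E'][:3,3]+=ps.mean(0)-ps[-1]
def fit(m,z,r,n):
    cs,_=cv2.findContours(m,cv2.RETR_EXTERNAL,cv2.CHAIN_APPROX_NONE); c=max(cs,key=cv2.contourArea); h=cv2.convexHull(c)[:,0].astype(float)
    h=h[h[:,1]<h[:,1].max()-3]
    P=np.array([plane(u,C,z)[:2] for u in h])
    q=least_squares(lambda x:np.hypot(*(P-x).T)-r,P.mean(0),loss='soft_l1',f_scale=.0005)
    print(n,q.x,np.median(np.abs(np.hypot(*(P-q.x).T)-r)),h.min(0),h.max(0),tool(s,(*q.x,z)).round(1))
m=cv2.morphologyEx(hsvmask(im,(3,171,60),(22,255,255)),cv2.MORPH_OPEN,np.ones((5,5)))
a=np.zeros_like(m); a[200:297,236:402]=m[200:297,236:402]; fit(a,s['tcp_pos'][2]-.0256+.004,.035,'lens')
g=hsvmask(im,(0,0,30),(179,75,255)); b=np.zeros_like(g); b[130:235,236:402]=g[130:235,236:402]
fit(b,.014,.046,'foot')
E
```

```text
[0.54576807 0.20781396 0.11027199] [1.26612711e-04 3.73010948e-05 1.43357818e-04]
[24.77 -0.32 -1.39]
lens [0.54585493 0.20878611] 0.0001559298376262036 [242. 211.] [395. 292.] [21.6  0.3  0.9]
foot [0.54562958 0.20609621] 0.0005258182649408444 [245. 162.] [385. 229.] [96.3 -0.4 -1.7]
```

At rest the readings are steady (std 0.15 mm). Cup, foot and rim all put the press about 1.7 mm in −z of the lens, so I'm correcting and then pressing down.

Request:
arm_command --series '[[[2,-0.7,-1.7,0],[4,0,0,0],[3,0,0,0],[2,0,0,0],[1,0,0,0],[0,0,0,0],[0,0,0,0]]]'

```text
t: 15.9
tcp_pos: [0.5457, 0.2059, 0.0979]
tool_rot: [-0.405, 0.58, 0.405, 0.58]
force: [0.4, 0.7, -0.2]
finger_gap: 0.189
```

Request:
arm_command --series '[[[2,0,0,0],[2,0,0,0],[1,0,0,0],[1,0,0,0],[0,0,0,0],[0,0,0,0]]]'

```text
t: 16.5
tcp_pos: [0.546, 0.206, 0.0926]
tool_rot: [-0.405, 0.579, 0.405, 0.58]
force: [-1.6, -0.3, 5.6]
finger_gap: 0.187
```

Request:
arm_command --series '[[[1,0,0,0],[1,0,0,0],[1,0,0,0],[1,0,0,0],[1,0,0,0],[0,0,0,0],[0,0,0,0]]]'

```text
t: 17.2
tcp_pos: [0.546, 0.206, 0.0879]
tool_rot: [-0.405, 0.579, 0.405, 0.58]
force: [-1.0, -0.4, 7.6]
finger_gap: 0.179
```

Request:
arm_command --series '[[[0.7,0,0,0],[0.7,0,0,0],[0,0,0,0],[0,0,0,0]]]'

```text
t: 17.6
tcp_pos: [0.5461, 0.206, 0.0866]
tool_rot: [-0.405, 0.579, 0.405, 0.58]
force: [-1.8, -0.1, 8.1]
finger_gap: 0.185
```

Request:
arm_command --series '[[[0.5,0,0,0],[0.5,0,0,0],[0,0,0,0],[0,0,0,0]]]'

```text
t: 18.0
tcp_pos: [0.5461, 0.206, 0.0857]
tool_rot: [-0.405, 0.579, 0.405, 0.58]
force: [-0.5, -0.2, 8.3]
finger_gap: 0.183
```

Request:
arm_command --series '[[[0.5,0,0,0],[0,0,0,0],[0,0,0,0]]]'

```text
t: 18.3
tcp_pos: [0.5461, 0.206, 0.0853]
tool_rot: [-0.405, 0.579, 0.405, 0.58]
force: [-1.8, -0.6, 8.4]
finger_gap: 0.186
```

Request:
arm_command --series '[[[0.5,0,0,0],[0,0,0,0],[0,0,0,0]]]'

```text
t: 18.6
tcp_pos: [0.5461, 0.206, 0.0853]
tool_rot: [-0.405, 0.579, 0.405, 0.58]
force: [-2.1, 0.1, 11.6]
finger_gap: 0.181
```

Request:
arm_command --series '[[[0.4,0,0,0],[0,0,0,0],[0,0,0,0]]]'

```text
t: 18.9
tcp_pos: [0.546, 0.206, 0.0852]
tool_rot: [-0.405, 0.579, 0.405, 0.58]
force: [-2.1, 0.3, 14.2]
finger_gap: 0.183
```

The TCP stopped at 0.0853 while the force climbed from 8.4 to 14 N, so the lens is on the ring. A slight extra push, then a final check.

Request:
arm_command --series '[[[0.3,0,0,0],[0,0,0,0],[0,0,0,0],[0,0,0,0],[0,0,0,0]]]'

```text
t: 19.4
tcp_pos: [0.5461, 0.206, 0.0852]
tool_rot: [-0.405, 0.579, 0.405, 0.58]
force: [-3.8, -0.5, 15.5]
finger_gap: 0.184
```

```bash
python3 - <<'E'
from h import *
f=[];z=[]
for i in range(6):
    im,C,s=grab('wrist'); f.append(s['force']); z.append(s['tcp_pos'])
sc,_,_=grab('scene')
print(s['t'],np.mean(f,0),np.mean(z,0),s['finger_gap'],R.from_quat(s['tool_rot']).as_matrix()[:,0])
o=np.hstack([cv2.resize(im[150:390,190:450],(400,369)),cv2.resize(sc[130:260,300:430],(369,369),interpolation=cv2.INTER_CUBIC)])
cv2.imwrite('pics/w10.png',o[:,:,::-1])
E
```

```text
19.65 [-3.83830606 -0.89322229 15.98883616] [0.54604362 0.20601391 0.08522269] 0.1845550575088496 [ 1.72790777e-03  1.18648360e-04 -9.99998500e-01]
```

View pics/w10.png

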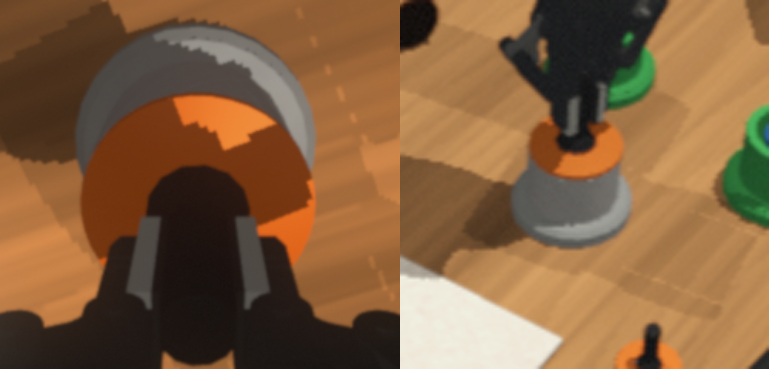

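The last pictures show the amber lens flush on the steel ring, level and concentric, with the grip still on the stalk. Handing in.

```bash
python3 -c "
from station import ticket
print(ticket.sign_off())"
```

```text
the job is handed in; nothing more can be done
None
```

The orange block is standing in the blue cup. The amber lens is pressed onto the steel stop ring and still gripped by its holder (70 N). I handed the job in at about 19.7 s.

- **Seating:** the downward motion stopped at TCP z = 85.2 mm while the push rose from 8.4 N to about 16 N, so the lens is resting on the ring. The spring alone read about 8.4 N at full travel, below the roughly 10 N stated.
- **Level:** the tool was within 0.1° of vertical, and the last wrist and scene pictures show the lens flush and concentric on the ring.
- **Centring:** the measurements of the press disagreed by about 1.5 mm sideways (cup and foot against the rim, which was partly in shadow). I trusted the cup and foot, and moved the lens about 1.8 mm before pressing. The block may sit about 1 mm off the cup's centre.
- **Side force:** about 4 N sideways remained at the end.
- **Other objects:** I never touched the grey lens, the green block or any other item.

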